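Zero a paint-thickness gauge and hold it on the marked spot of a car-panel sample

TASK

Take the paint-thickness gauge out of its holder, zero it by standing it upright on the steel face of the zero disc with its sprung tip pressed partly in for about a second, then put its tip inside the inked ring (not the cross) on the sloping panel and finish while holding it there by the gripper: square to the panel, at rest, the sprung tip lightly pressed about half way in. Never press hard enough to drive the tip fully home, leave the panel's slope as it is set, and do not disturb the jar, the loose lid or the tape roll.

Things in the scene. Friction and masses are not known exactly. Their poses are not given: they have to be found in the camera images.
- gauge: paint-thickness gauge, 132 mm, about 140 g, loose and upright in the holder. Origin at the end of its unpressed tip, z along it to the rear end. Along z: sprung round-ended tip, 8 mm dia., 0-16 mm; steel nose, 16 mm dia., 16-50; black collar, 34 mm dia., 50-56 (rests on the holder); grey square barrel to grip, 24 x 24 mm, flats across its x and y, 56-132. Lift it 50 mm to clear the holder
- tip_end (a point): end of the gauge's sprung tip, on the gauge's axis; it moves back with the tip; z as the gauge's z
- gauge_tip (a joint): how far the sprung tip is pressed into the nose, 0 (out) to 0.012 m (fully home). The spring needs about 1.8 N to start moving and 350 N/m more: about 3.9 N half way, 6 N fully home; beyond that it is rigid.
- holder: black block with a hole, 80 x 80 x 55 mm high, fixed; origin at the centre of its underside, z up. The 20 mm hole goes through; the gauge's nose stands in it, the tip 5 mm above the table.
- zero_disc: zero disc, fixed and flat: black round foot, 72 mm diameter, 14 mm high, with a bare steel face of 48 mm diameter raised to 18 mm; origin at the centre of its underside, z up. It lies on one side of the stand, the holder on the other; which is which varies.
- disc_top (a point): centre of the zero disc's steel face, 18 mm above the table; z up
- stand: dark steel tilting stand, fixed: base plate 170 x 236 x 14 mm; origin at the centre of its underside, x away from the robot at yaw 0, z up. The panel's hinge runs along its y at x = -70 mm, z = 30 mm; two guide posts, 85 mm high, stand beside the panel at x = 33, y = +-112 mm.
- panel: white painted sheet-metal panel, 160 mm up the slope, 210 mm across, 6 mm thick, on the stand; it slopes up away from the robot by 0.25 to 0.42 rad. Origin on the hinge axis at mid width; its x runs up the slope, y along the hinge, z out of the painted face, which lies at z = 10 mm from x = 3 to 163 mm. A stiff hinge holds it: it yields only beyond some 70 N.
- ring (a point): centre of the inked black ring on the painted face, 27 mm outside and 20 mm inside diameter, 112 mm up the panel, anywhere up to 60 mm either side of the middle; z is the outward normal of the face, x up the slope
- cross (a point): centre of the inked black cross on the painted face, 26 mm strokes, 55 mm up the panel; not the spot to measure; axes as the ring's
- powder_jar: small glass jar with a black cap, 56 mm diameter, 60 mm high, loose bystander beyond the holder or the zero disc; origin at the centre of its underside
- jar_lid: loose black jar lid, 58 mm diameter, 14 mm high, bystander beyond the holder or the zero disc; origin at the centre of its underside
- tape_roll: clear roll of tape lying flat, 80 mm diameter, 24 mm high, bystander between robot and stand; origin at the centre of its underside
Mind the look-alikes: they are no part of the job. What is shaped like the zero_disc but brown is not meant. There is more than one size of the gauge; the one meant has the size given above.

How it is judged:
By the outcome, as a careful person would: the job done as asked, in the order asked, and still so for the second after the job is handed in, while the arm keeps its last pose, push and grip.
It also fails if it takes over 58 s, if anything falls off the work surface, if the arm or the gripper's body presses on something with over 40 N, if the wrist force passes 120 N, or if a joint passes its speed limit or range.

ROBOT

A 7-joint arm with a two-finger parallel gripper is mounted at the origin on the work surface. World frame = base frame: x ahead of the robot, y to its left, z up, the work surface at z = 0. Lengths are in m, angles in degrees, forces in N, time in s.
With the tool pointing down it reaches from about 0.35 to 0.9 m from the base axis. Payload 7.2 kg.
Tool frame: the origin (TCP) lies between the finger pads; the fingertips stand ahead of it and the grasp point (between the pads) lies 8 mm behind it (env.tips_ahead is the z of the fingertips in the tool frame, in m); z points along the fingers, y is the line along which they close (so a half turn about z gives the same grasp; the last joint's range is limited). The gripper opens to 88 mm and grips with 3 to 60 N. Pads are 20 mm wide; open, the fingers measure 115 mm over their backs; the gripper's body (75 mm by 178 mm) begins 61 mm behind the grasp point.
Start: joints at [71.093, 23.554, -0.728, 91.456, 0.321, 64.991, -4.71], TCP at [0.162, -0.604, 0.2] pointing down, gripper open.
Joint ranges: [-169.25, 169.25], [-16.82, 113.86], [-84.01, 82.57], [7.8, 145.47], [-59.2, 239.2], [7.22, 106.19], [-163.78, 163.78]. Speed limits (degrees/s): [136.94, 136.94, 172.46, 172.46, 180, 180, 180].

INTERFACE

Orientations are given as a 3x3 rotation matrix whose columns are the frame's x, y, z axes.
In Python, from bench import env, fingers, camera, workorder gives the robot as it stands. The module is installed in compiled form; this text tells all that it offers. Calls block until the motion is done:
- env.movep(position, orientation): joint-space move of the TCP to a pose.
- env.move_linear(position, velocity=0.15, frame=None): straight line of the TCP; frame=None keeps the orientation; velocity is the mean speed in m/s.
- env.move_j(angles): joint-space move.
- fingers.set_gripper(opening, force=None): finger opening in m; force is the grip in N (None keeps the last); returns when the fingers have stopped.
- env.dwell(seconds).
- env.inverse_kinematics(position, orientation): joint angles nearest the present ones, or None.
- env.read_state(): the state.
- camera(name): name is "scene" or "top" or "wrist"; returns a dict with "image" (480x640x3 uint8, blue, green, red), "camera_matrix" (3x3 intrinsics, pixels), "k1" (the pictures are not rectified: a ray, as slopes to the right and down, at radius r is drawn at 1 + k1 r^2 times it, then the intrinsics apply), "R" (3x3) and "t" (3): a world point X has camera coordinates R X + t. Camera axes: x right, y down, z forward; pixel columns grow to the right and rows downward; lengths in m; the calibration is good to about 2 mm. A picture is of the moment at which its call begins. There is no depth.
A pose or a line that the arm cannot do raises env.MotionError and nothing moves.
- workorder.close_job(): hands the job in; it is judged then, once.
The state is a dict: "clock": time; "joint_pos": joint angles; "dq": joint speeds; "tau": joint torques, N m; "position": TCP position; "tool_rot": TCP orientation; "wrist_force": force on the tool from outside, world axes, zero at the start; "ft_torque": the same for the moment, N m; "finger_gap": finger opening in m; "gripper_force": force on a finger pad.
Only numpy, scipy, OpenCV 4.12 (cv2) and the standard library are available. Lean on these libraries where they do the work, as an engineer would, in place of code of your own. Each camera call takes 0.05 s, during which the arm holds its last target. There are 200 camera calls.

## Working session

There is one attempt and no reset: what is moved stays moved. The work goes in short steps, each a Python script; the robot and the scene stay as the last script left them, time stands still between calls to the robot, and variables do not carry over. Pictures are saved under pics/ and viewed, at most 10 in all, crops included, and the job is handed in when it is done.

```bash
mkdir -p pics
cat > h.py <<'E'
import numpy as np, cv2
from bench import env, fingers, camera, workorder
def snap(name,fn=None):
    c=camera(name)
    if fn: cv2.imwrite('pics/'+fn+'.png',c['image'])
    return c
def ray(c,u,v):
    K=c['camera_matrix']; p=np.array([(u-K[0,2])/K[0,0],(v-K[1,2])/K[1,1]]); d=p.copy()
    for _ in range(20): d=p/(1+c['k1']*(d@d))
    R=np.array(c['R']); return -R.T@c['t'], R.T@np.array([d[0],d[1],1])
def onz(c,u,v,z):
    o,d=ray(c,u,v); return o+d*(z-o[2])/d[2]
def proj(c,X):
    x=np.array(c['R'])@X+c['t']; p=x[:2]/x[2]; p=p*(1+c['k1']*(p@p)); K=c['camera_matrix']; return np.array([K[0,0]*p[0]+K[0,2],K[1,1]*p[1]+K[1,2]])
def tri(*rs):
    A=0;b=0
    for o,d in rs:
        d=d/np.linalg.norm(d); P=np.eye(3)-np.outer(d,d); A=A+P; b=b+P@o
    X=np.linalg.solve(A,b); return X,[np.linalg.norm((np.eye(3)-np.outer(d,d)/(d@d))@(X-o)) for o,d in rs]
E
python3 - <<'E'
from h import *
for n in ('scene','top'):
    c=snap(n,n+'0'); print(n,-c['R'].T@c['t'],c['camera_matrix'][0,0],c['k1'])
s=env.read_state(); print(s['clock'],env.tips_ahead,s['finger_gap'],s['tool_rot'])
E
```

```text
scene [ 0.91284369 -0.43265236  0.80065662] 464.79201996443214 -0.034201177570451276
top [0.45853285 0.01599671 0.78031691] 445.1612293726186 0.00215137713349767
0.1 0.011 0.08799399006181229 [[ 9.65917352e-01  2.58850234e-01 -4.75347768e-04]
 [ 2.58850647e-01 -9.65916409e-01  1.35403746e-03]
 [-1.08653295e-04 -1.43093236e-03 -9.99998970e-01]]
```

View pics/scene0.png

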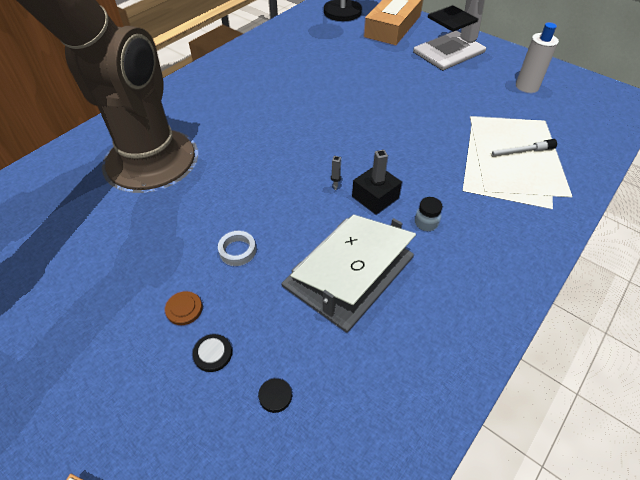

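View pics/top0.png

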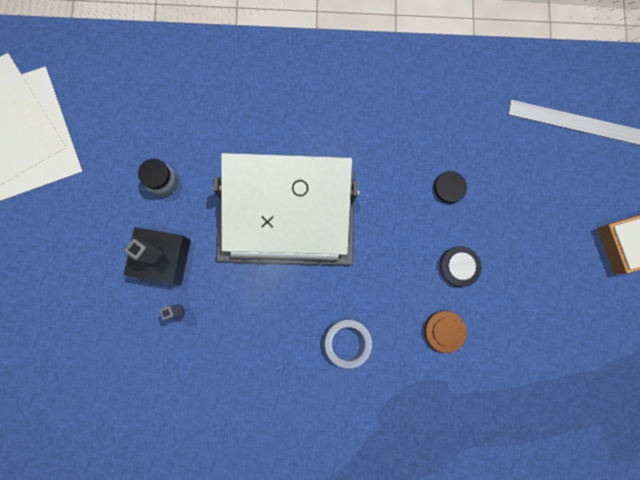

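The scene picture shows the gauge candidates: the tall one in the black holder (scene 379,155; top 136,249), and a small loose one on the table (scene 336,165; top 170,313). I choose the one in the holder.

The disc candidates are steel-faced (scene 211,351; top 461,266) and brown (scene 183,307; top 446,332). I choose the steel one. The ring is at scene (357,265) and top (300,188); the cross is at top (267,222).

```bash
cat > m.py <<'E'
from h import *
P={}
ims=[]
for n,(gx,gy),(rx,ry),(dx,dy) in (('scene',(379,160),(357,265),(211,351)),('top',(140,249),(300,188),(461,266))):
    c=camera(n); im=c['image']; g=cv2.cvtColor(im,cv2.COLOR_BGR2GRAY); hsv=cv2.cvtColor(im,cv2.COLOR_BGR2HSV)
    white=((hsv[...,1]<45)&(g>175)).astype(np.uint8)*255
    def comp(m,x,y):
        k,l,s,ce=cv2.connectedComponentsWithStats(m); j=l[y,x]; return (l==j).astype(np.uint8)*255, ce[j], s[j]
    d,ce,s=comp(white,dx,dy); (ex,ey),ax,_=cv2.fitEllipse(max(cv2.findContours(d,0,1)[0],key=len)); print(n,'disc',ex,ey,ax)
    # panel
    pm,_,s=comp(white,rx,ry); ct=max(cv2.findContours(pm,0,1)[0],key=cv2.contourArea); hull=cv2.convexHull(ct)
    q=cv2.approxPolyN(hull,4)[0].astype(float) if hasattr(cv2,'approxPolyN') else 0
    print(n,'panel',q.tolist())
    # ring
    win=g[ry-12:ry+13,rx-12:rx+13]; w=np.clip(150-win.astype(float),0,None); ys,xs=np.mgrid[-12:13,-12:13]
    r=(rx+(w*xs).sum()/w.sum(),ry+(w*ys).sum()/w.sum()); print(n,'ring',r)
    P[n]=(c,(ex,ey),q,r)
    cr=im[gy-33:gy+47,gx-40:gx+40]; ims.append(cv2.resize(cr,None,fx=5,fy=5,interpolation=cv2.INTER_CUBIC)); 
cv2.imwrite('pics/g0.png',np.hstack(ims))
cs,ct=P['scene'][0],P['top'][0]
print('disc',tri(ray(cs,*P['scene'][1]),ray(ct,*P['top'][1])))
R,e=tri(ray(cs,*P['scene'][3]),ray(ct,*P['top'][3])); print('ring',R,e)
for a in P['top'][2]:
    for b in P['scene'][2]:
        X,e=tri(ray(cs,*b),ray(ct,*a)); 
        if max(e)<.006 and 0<X[2]<.15: print('corner',a,b,X,e)
E
python3 m.py
```

```text
scene disc 210.6878662109375 349.86767578125 (21.649757385253906, 25.81637191772461)
scene panel [[366.0, 268.0], [353.0, 268.0], [353.0, 264.0], [359.0, 261.0]]
scene ring (np.float64(356.9562615101289), np.float64(265.1567679558011))
top disc 461.9749755859375 265.5858154296875 (24.953847885131836, 26.086347579956055)
top panel [[305.0, 182.0], [305.0, 193.0], [294.0, 193.0], [294.0, 182.0]]
top ring (np.float64(299.4507989907485), np.float64(187.28595458368378))
disc (array([ 0.52620116, -0.2678439 ,  0.01689743]), [np.float64(7.236184372796135e-05), np.float64(7.236184372810715e-05)])
ring [0.64256481 0.01839378 0.07505603] [np.float64(0.0002127521116983047), np.float64(0.00021275211169828173)]
corner [305. 182.] [353. 268.] [0.64632138 0.00665879 0.08334401] [np.float64(0.004426028944885409), np.float64(0.0044260289448856335)]
corner [305. 182.] [353. 264.] [0.64414238 0.00731565 0.09336094] [np.float64(0.0036373739436798684), np.float64(0.0036373739436797357)]
corner [305. 182.] [359. 261.] [0.64709653 0.01163196 0.09879595] [np.float64(0.0024182433276379554), np.float64(0.0024
[... 269 characters left out ...]
0026972343658610977)]
corner [294. 193.] [353. 268.] [0.63514595 0.024427   0.05384731] [np.float64(0.004250155955616026), np.float64(0.004250155955616163)]
corner [294. 193.] [353. 264.] [0.63304401 0.02484741 0.06470671] [np.float64(0.003432223385235471), np.float64(0.003432223385235387)]
corner [294. 193.] [359. 261.] [0.6361908  0.02921253 0.07057969] [np.float64(0.002865091156159336), np.float64(0.0028650911561592493)]
corner [294. 182.] [366. 268.] [0.65524002 0.02887494 0.06479458] [np.float64(0.0015793135806654146), np.float64(0.0015793135806654174)]
corner [294. 182.] [359. 261.] [0.64578604 0.02490457 0.08565906] [np.float64(0.0035335610809789785), np.float64(0.003533561080978955)]
```

View pics/g0.png

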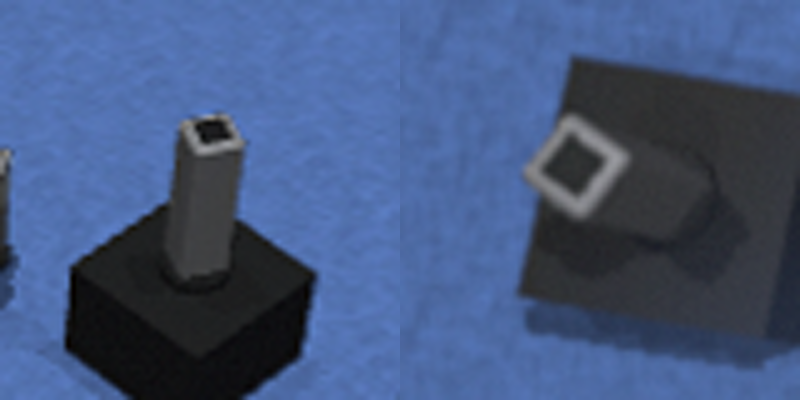

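The crop confirms the square-barrelled gauge in the black holder, its bright rear rim at about scene (381,153) and top (135.5,249). It's turned about 45° relative to the picture.

```bash
cat > m2.py <<'E'
from h import *
P={}
for n,(gx,gy),(px,py) in (('scene',(381,153),(340,275)),('top',(135,249),(240,200))):
    c=camera(n); im=c['image']; g=cv2.cvtColor(im,cv2.COLOR_BGR2GRAY); hsv=cv2.cvtColor(im,cv2.COLOR_BGR2HSV)
    white=((hsv[...,1]<45)&(g>165)).astype(np.uint8)*255
    k,l,s,ce=cv2.connectedComponentsWithStats(white); pm=(l==l[py,px]).astype(np.uint8)
    hull=cv2.convexHull(max(cv2.findContours(pm,0,1)[0],key=cv2.contourArea)); q=cv2.approxPolyN(hull,4)[0].astype(float)
    print(n,q.tolist())
    w=14; win=g[gy-w:gy+w+1,gx-w:gx+w+1]; sat=hsv[gy-w:gy+w+1,gx-w:gx+w+1,1]
    m=((win>110)&(sat<70)).astype(np.uint8); k,l,s,ce=cv2.connectedComponentsWithStats(m); j=1+np.argmax(s[1:,4]); 
    hl=cv2.convexHull(max(cv2.findContours((l==j).astype(np.uint8),0,1)[0],key=cv2.contourArea))
    M=cv2.moments(hl); ctr=(gx-w+M['m10']/M['m00'],gy-w+M['m01']/M['m00']); gq=cv2.approxPolyN(hl,4)[0]+[gx-w,gy-w]
    print(n,'g',ctr,s[j],gq.tolist()); P[n]=(c,q,ctr,gq)
cs,ct=P['scene'][0],P['top'][0]
G,e=tri(ray(cs,*P['scene'][2]),ray(ct,*P['top'][2])); print('gauge top',G,e)
C=np.array([onz(ct,*p,G[2])[:2] for p in P['top'][3]]); print('gauge corners',C.tolist()); E=np.roll(C,-1,0)-C; print(np.linalg.norm(E,axis=1),np.degrees(np.arctan2(E[:,1],E[:,0]))%90)
X=[]
for a in P['top'][1]:
    L=sorted([(tri(ray(cs,*b),ray(ct,*a)) for b in P['scene'][1]),][0],key=lambda t:max(t[1]) if 0<t[0][2]<.15 else 9); X.append(L[0][0]); print('corner',a,L[0][0],L[0][1][0])
X=np.array(X); ce=X.mean(0); n=np.linalg.svd(X-ce)[2][2]; n*=np.sign(n[2]); print('n',n,'slope',np.arccos(n[2]),'ce',ce,'yaw',np.degrees(np.arctan2(-n[1],-n[0])),'resid',(X-ce)@n)
print(np.linalg.norm(np.roll(X,-1,0)-X,axis=1)); E=np.roll(X,-1,0)-X; print(np.degrees(np.arctan2(E[:,1],E[:,0])))
E
python3 m2.py
```

```text
scene [[416.0, 233.0], [352.0, 304.0], [288.0, 274.0], [351.0, 214.0]]
scene g (381.01612903225805, 153.48655913978496) [ 8 11 13  8 35] [[387, 156], [378, 158], [374, 151], [384, 150]]
top [[352.0, 157.0], [347.0, 257.0], [222.0, 254.0], [220.0, 153.0]]
top g (134.60123171670517, 248.51886066204773) [  4   4  20  20 125] [[145, 247], [136, 259], [123, 250], [133, 239]]
gauge top [0.53024316 0.25242757 0.13556337] [np.float64(0.0004890819674486972), np.float64(0.0004890819674486819)]
gauge corners [[0.5324380378182131, 0.23754745896638235], [0.5148937185644785, 0.24899808450091837], [0.5273915158151048, 0.26817329668012146], [0.5435997626345642, 0.2552791594897008]]
[0.02095042 0.02288851 0.0207115  0.02095226] [56.86877872 56.9049622  51.49671891 57.81046603]
corner [352. 157.] [ 0.6912469  -0.06495925  0.09031904] 7.663826003256332e-05
corner [347. 257.] [ 0.53492916 -0.06352227  0.03870793] 0.000593196195256813
corner [222. 254.] [0.53556068 0.14529613 0.03670092] 0.0007662019182950542
corner [220. 153.] [0.6919614  0.14687972 0.08868469] 0.0006643276955708234
n [-0.31445728  0.009217    0.94922688] slope 0.32002715053184955 ce [0.61342453 0.04092358 0.06360315] yaw -1.6789060101171578 resid [-8.82868364e-05  8.95617181e-05 -8.94565060e-05  8.81816243e-05]
[0.16462384 0.208829   0.16482113 0.21184648]
[179.47331222  89.82672258   0.58011145 -90.19324767]
```

```bash
cat >> h.py <<'E'
def Rot(a,z=(0,0,-1)):
    z=np.array(z,float)/np.linalg.norm(z); y=np.array([np.cos(np.radians(a)),np.sin(np.radians(a)),0]); y-=z*(y@z); y/=np.linalg.norm(y)
    return np.c_[np.cross(y,z),y,z]
def st(msg=''):
    s=env.read_state(); print(msg,'t%.2f'%s['clock'],np.round(s['position'],4),'F',np.round(s['wrist_force'],2),'gap %.4f'%s['finger_gap']); return s
E
python3 - <<'E'
from h import *
n=np.array([-np.sin(.318),0,np.cos(.318)]); ring=np.array([.6426,.0184,.075])
for a in (57,147,237,327): print(a,[None if q is None else np.round(q) for q in [env.inverse_kinematics([.530,.2524,.097],Rot(a)),env.inverse_kinematics([.530,.2524,.3],Rot(a))]])
for a in range(0,360,45): print(a,[None if q is None else np.round(q) for q in [env.inverse_kinematics([.526,-.268,.11],Rot(a)),env.inverse_kinematics(ring+.09*n,Rot(a,-n))]])
E
```

```text
57 [array([ 12.,  41., -62., 100.,  40.,  64.,  -6.]), array([ 15.,  30., -68.,  86.,  28.,  83.,   3.])]
147 [array([ 16.,  47., -71., 100.,  47.,  69.,  78.]), array([ 16.,  31., -71.,  86.,  30.,  84.,  92.])]
237 [array([ -56.,   29.,   35.,  105.,  -21.,   52., -134.]), array([ -65.,   20.,   47.,   91.,  -15.,   76., -139.])]
327 [array([ 10.,  39., -59., 100.,  38.,  62., -94.]), array([ 11.,  27., -60.,  86.,  23.,  81., -83.])]
0 [array([ 42.,  28., -27., 101.,  15.,  55.,   9.]), array([ 34.,  23., -52., 111.,  34.,  41., -36.])]
45 [array([ 46.,  29., -33., 100.,  19.,  56.,  51.]), array([ 36.,  24., -55., 110.,  36.,  42.,   9.])]
90 [array([ 51.,  31., -39., 100.,  23.,  57.,  93.]), array([ 36.,  24., -55., 110.,  36.,  42.,  52.])]
135 [array([ 68.,  46., -71.,  99.,  46.,  70., 120.]), array([ 45.,  32., -70., 110.,  49.,  49.,  86.])]
180 [array([  17.,   25.,    7.,  102.,   -4.,   52., -154.]), array([ 45.,  32., -70., 110.,  49.,  49., 133.])]
225 [array([  23.,   25.,   -1.,  102.,    1.,   53., -113.]), array([  11.,   16.,  -23.,  112.,   16.,   36., -155.])]
270 [array([ 30.,  26., -10., 101.,   6.,  53., -73.]), array([  27.,   20.,  -42.,  111.,   28.,   39., -121.])]
315 [array([ 36.,  27., -18., 101.,  10.,  54., -31.]), array([ 32.,  22., -50., 111.,  32.,  41., -81.])]
```

Run:
```python
from h import *
p=env.read_state()['position']
env.move_linear([p[0],p[1],.30],.25)
env.movep([.530,.2524,.27],Rot(57)); st('hover')
c=snap('wrist','w1'); print(proj(c,np.array([.5302,.2524,.1365])),'expected rear centre', proj(c,np.array([.5302,.2524,.061])))
```

```text
hover t4.11 [0.5305 0.2515 0.2699] F [ 0.19 -0.38  0.07] gap 0.0879
[325.63608945 217.93810874] expected rear centre [325.66968537 200.19725131]
```

View pics/w1.png

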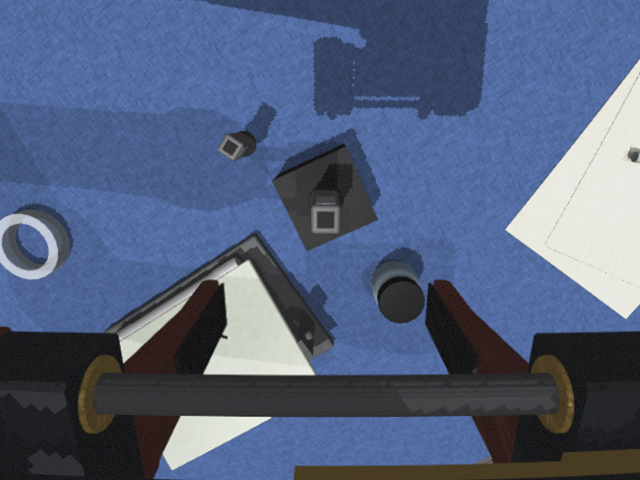

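The wrist picture shows the gauge's rear rim at (325,219), within a pixel or so of the predicted (325.6,218). It is aligned with the fingers and has clear space all round.

Run:
```python
from h import *
env.move_linear([.5302,.2524,.15],.15)
env.move_linear([.5302,.2524,.097],.08); s=st('down')
fingers.set_gripper(.0,40); s=st('grip'); print('z tcp-> tip offset',s['position'][2]-.005)
env.move_linear([.5302,.2524,.18],.1); env.dwell(.3); s=st('lift')
# tip visible in both views?
T=s['position']+.092*s['tool_rot'][:,2]; ims=[]
for n in ('scene','top'):
    c=camera(n); u=proj(c,T).astype(int); print(n,proj(c,T)); ims.append(cv2.resize(c['image'][u[1]-40:u[1]+40,u[0]-40:u[0]+40],None,fx=5,fy=5,interpolation=cv2.INTER_CUBIC))
cv2.imwrite('pics/lift.png',np.hstack(ims))
```

```text
down t5.92 [0.5303 0.2527 0.0972] F [-0.13 -0.28  0.15] gap 0.0877
grip t6.92 [0.5302 0.2523 0.0969] F [ 0.07 -0.36  0.64] gap 0.0236
z tcp-> tip offset 0.09194605899179485
lift t8.20 [0.53   0.2524 0.1796] F [-0.01 -0.15 -1.4 ] gap 0.0236
scene [378.43109584 170.02774834]
top [145.74676988 252.1647163 ]
```

View pics/lift.png

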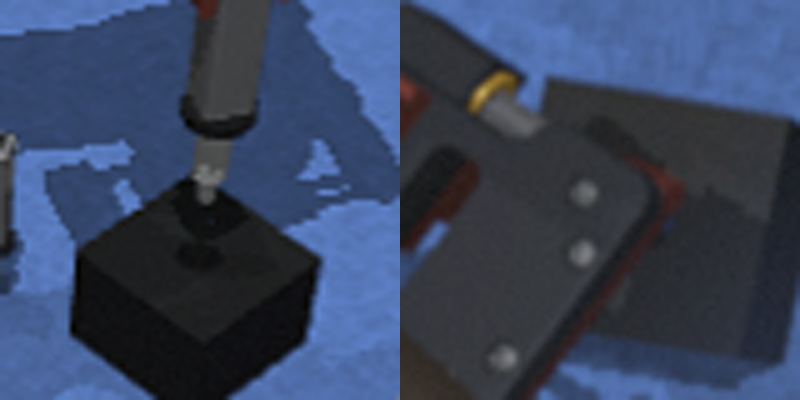

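The picture shows the gauge hanging straight in the fingers above the holder. The tip end is at about crop (206,200), within about 2 mm of the prediction. Next is zeroing.

Run:
```python
from h import *
env.move_linear([.5302,.2524,.28],.2)
env.movep([.5262,-.2678,.25],Rot(40)); s=st('above')
env.move_linear([.5262,-.2678,.125],.15); env.dwell(.2); s=st('near'); f0=s['wrist_force'][2]
for z in (.112,.109,.107,.105,.104):
    env.move_linear([.5262,-.2678,z],.02); s=st(); 
    if s['wrist_force'][2]-f0>3.7: break
env.dwell(.6); s=st('pressed %.2f'%(s['wrist_force'][2]-f0)); print(s['tool_rot'][:,2])
c=camera('scene'); u=proj(c,np.array([.5262,-.2678,.03])).astype(int); cv2.imwrite('pics/disc.png',cv2.resize(c['image'][u[1]-50:u[1]+50,u[0]-60:u[0]+60],None,fx=5,fy=5,interpolation=cv2.INTER_CUBIC))
env.dwell(.6); s=st('pressed')
```

```text
above t10.83 [ 0.5269 -0.2662  0.2502] F [ 0.11 -0.43 -2.71] gap 0.0240
near t12.02 [ 0.5267 -0.268   0.1259] F [-0.71 -0.99 -1.83] gap 0.0237
 t12.82 [ 0.5263 -0.2677  0.1121] F [-0.68 -0.06 -0.7 ] gap 0.0235
 t13.12 [ 0.5265 -0.2678  0.1092] F [0.82 0.06 0.99] gap 0.0238
 t13.37 [ 0.5265 -0.2678  0.1071] F [-0.64  0.19  1.15] gap 0.0240
 t13.62 [ 0.5264 -0.2678  0.105 ] F [1.08 0.09 2.65] gap 0.0236
pressed 4.48 t14.22 [ 0.5263 -0.2678  0.105 ] F [ 0.69 -0.09  2.07] gap 0.0236
[ 2.10977355e-04  9.31393567e-06 -9.99999978e-01]
pressed t14.87 [ 0.5262 -0.2678  0.105 ] F [1.44 0.81 1.9 ] gap 0.0237
```

View pics/disc.png

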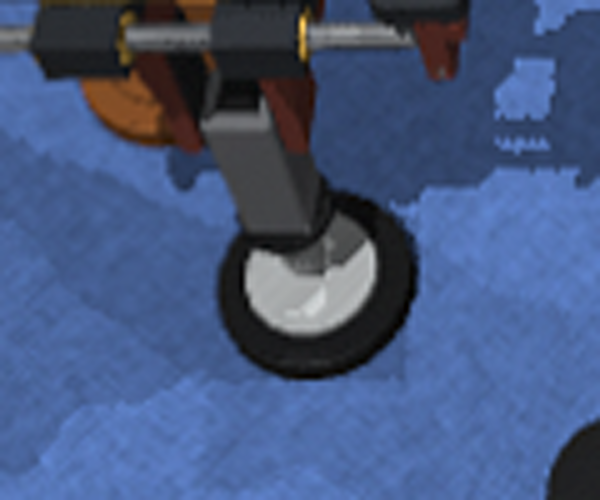

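The picture shows the gauge standing on the bright steel face near its centre (crop 305,270), with the tip partly pressed. Next I lift and approach the ring.

Run:
```python
from h import *
c=camera('scene'); b=np.array([.5262,-.2678,.018]); d=proj(c,b+[0,0,.12])-proj(c,b); print('vertical dir at disc',d*5)
env.move_linear([.5262,-.2678,.27],.2)
a=.319; n=np.array([-np.sin(a),0,np.cos(a)]); ring=np.array([.6426,.0184,.0755])
env.movep(ring+.20*n,Rot(50,-n)); st('above')
env.move_linear(ring+.107*n,.12); env.dwell(.3); s=st('near'); T=s['position']+.092*s['tool_rot'][:,2]; print('tip rel',T-ring)
ims=[]
for nm in ('scene','top'):
    c=camera(nm); p=proj(c,ring); q=proj(c,T); u=p.astype(int); print(nm,'ring',p,'tip',q,'crop ring',(p-u+40)*5,'crop tip',(q-u+40)*5)
    ims.append(cv2.resize(c['image'][u[1]-40:u[1]+40,u[0]-40:u[0]+40],None,fx=5,fy=5,interpolation=cv2.INTER_CUBIC))
cv2.imwrite('pics/near.png',np.hstack(ims))
F=[]
for _ in range(15): env.dwell(.02); F.append(env.read_state()['wrist_force'])
print('F0',np.mean(F,0),np.std(F,0))
```

```text
vertical dir at disc [ -67.61820582 -162.82164957]
above t17.01 [0.5802 0.0165 0.2652] F [ 0.05 -0.18 -1.36] gap 0.0235
near t18.23 [0.6092 0.0182 0.1776] F [ 0.62 -0.57 -0.88] gap 0.0238
tip rel [-0.00449669 -0.00021674  0.01479477]
scene ring [357.09716239 265.00712928] tip [355.62825557 259.31215856] crop ring [200.48581195 200.0356464 ] crop tip [193.14127784 171.56079282]
top ring [299.5383898  187.29149868] tip [299.63372567 187.68298226] crop ring [202.691949   201.45749341] crop tip [203.16862835 203.41491129]
F0 [ 0.17353107 -0.1730065  -1.36216679] [0.48036392 0.52972164 0.51282531]
```

View pics/near.png

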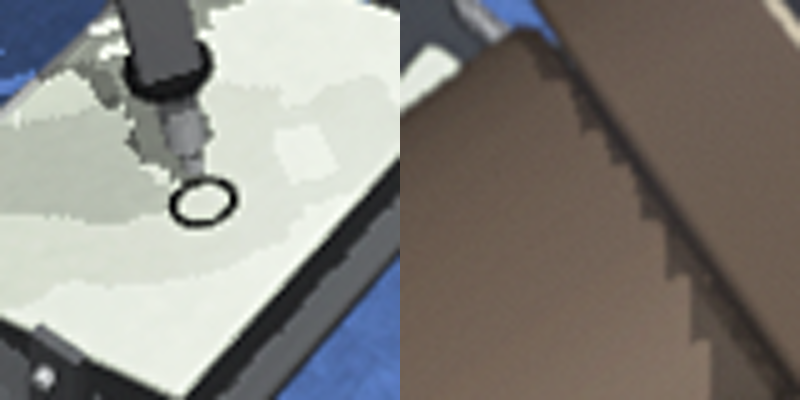

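The picture shows the tip end at crop (195,178), within about 1 px of the prediction. It's lined up with the ring centre at (203,202). Pressing down.

Run:
```python
from h import *
a=.319; n=np.array([-np.sin(a),0,np.cos(a)]); ring=np.array([.6426,.0184,.0755]); F0=np.array([.17,-.17,-1.36])
def ff():
    F=[]
    for _ in range(25): env.dwell(.02); F.append(env.read_state()['wrist_force'])
    return np.mean(F,0)-F0
for h in (.096,.092,.090,.088,.087,.086):
    env.move_linear(ring+h*n,.02); f=ff(); s=st('h%.3f N=%.2f f=%s'%(h,f@n,np.round(f,2)))
    if f@n>3.3: break
print('h act',(s['position']-ring)@n,'lat',(s['position']-ring)-((s['position']-ring)@n)*n,s['tool_rot'][:,2])
```

```text
h0.096 N=-0.16 f=[-0.08  0.3  -0.2 ] t19.70 [0.6125 0.0184 0.1667] F [-0.84  0.31 -1.92] gap 0.0237
h0.092 N=-0.06 f=[-0.23  0.1  -0.14] t20.47 [0.6138 0.0184 0.1629] F [ 0.16 -0.41 -1.67] gap 0.0237
h0.090 N=2.10 f=[-0.6   0.08  2.01] t21.13 [0.6145 0.0185 0.161 ] F [-0.22  0.32  0.12] gap 0.0237
h0.088 N=2.86 f=[-0.76  0.16  2.76] t21.80 [0.6151 0.0185 0.1591] F [-0.34 -0.09  1.42] gap 0.0240
h0.087 N=3.13 f=[-0.68  0.27  3.07] t22.47 [0.6154 0.0184 0.1581] F [0.22 0.39 1.27] gap 0.0235
h0.086 N=3.52 f=[-0.58  0.42  3.52] t23.13 [0.6157 0.0184 0.1572] F [-0.84  0.57  2.  ] gap 0.0238
h act 0.08601568493268283 lat [5.02043058e-05 6.92169288e-06 1.65814758e-05] [ 3.13680104e-01  2.24017439e-05 -9.49528721e-01]
```

Run:
```python
from h import *
a=.319; n=np.array([-np.sin(a),0,np.cos(a)]); ring=np.array([.6426,.0184,.0755]); F0=np.array([.17,-.17,-1.36])
env.move_linear(ring+.085*n,.02); env.dwell(.4)
F=[]
for _ in range(30): env.dwell(.02); F.append(env.read_state()['wrist_force'])
s=st('N=%.2f'%((np.mean(F,0)-F0)@n)); print(np.abs(s['dq']).max())
c=camera('scene'); u=proj(c,ring).astype(int); cv2.imwrite('pics/end.png',cv2.resize(c['image'][u[1]-75:u[1]+75,u[0]-100:u[0]+100],None,fx=4,fy=4,interpolation=cv2.INTER_CUBIC))
```

```text
N=4.01 t24.28 [0.6159 0.0184 0.1562] F [-1.03  0.29  2.22] gap 0.0237
0.13224932341530718
```

View pics/end.png

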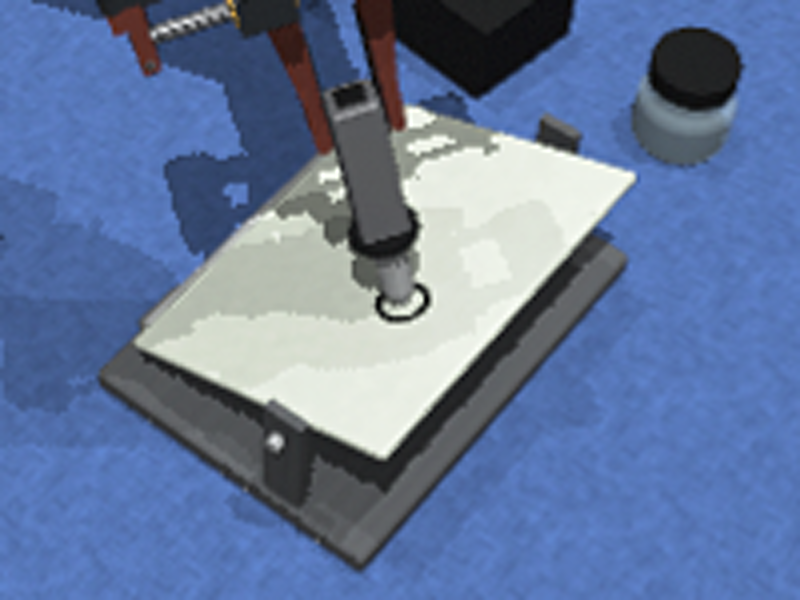

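The picture shows the tip end at crop (400,302) against a ring centre of (403,302), so it is well inside. The push is 4.0 N and the panel and jar are unmoved.

```bash
python3 -c "
from h import *
print(workorder.close_job())"
```

```text
the job is handed in; nothing more can be done
None
```

I zeroed the gauge on the steel disc (tip pressed about 5 mm for over a second) and handed the job in at about 25 s, with the gripper holding the gauge still and square to the panel, tip inside the ring at about 4 N, roughly half way in; I got no verdict back, and did not re-check the lid and tape roll in a picture at the end.

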